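# Find the through-bored throat of an intake adaptor

## Task

One of the two bores of the aluminium intake adaptor goes right through and the other is blind. Probe both with the round-knobbed depth pin from the rack, putting it well down: first the bore next to the upright stud, then the other. Then leave the pin in the bore that goes right through, lowering it until its collar rests flat on the rim before you let go.

Things in the scene. Friction and masses are not known exactly. Their poses are not given: they have to be found in the camera images.
- pin_knob (a point): Centre of the depth pin's grip knob: grasp here. One loose steel piece, about 0.25 kg, round about its z axis (up). From below: shank 14 mm across, 62 mm long; stop collar 48 mm across, 8 mm thick; knob 26 mm across, 50 mm tall. This point is on the axis, 25 mm over the collar's top, 33 mm over its underside, 95 mm over the shank's tip
- pin_tip (a point): Lower end of the same pin's shank. At the start the shank is in one of two holes, 20 mm wide and 100 mm apart, of a fixed grey rack (60 x 170 mm, 75 mm tall), the collar resting on the rack's top: lift it over 62 mm to clear. A dark hexagon-headed bolt with no collar, a bystander, stands in the other hole
- bore_1 (a point): Centre of the mouth of the bore next to the stud, 70 mm above the bench, z up. The fixed adaptor has a flange 76 x 210 x 14 mm with two bosses 56 mm across, 70 mm tall, each with an upright bore 30 mm wide. The dark stud, 12 mm thick, with a nut, stands 45 mm above the bench at this end of the flange
- bore_2 (a point): Centre of the mouth of the other bore, 90 mm from bore_1, also 70 mm above the bench, z up. Either bore may be the blind one: it is 25 mm deep with a rigid flat bottom. The other goes through to the bench, 70 mm down: there the pin goes in until its collar lies on the rim, its tip 62 mm below the mouth
Mind the look-alikes: they are no part of the job. Of the things like the part that bears pin_knob, leave any that is turquoise; of the rest the larger one is meant.

How it is judged:
By the outcome, as a careful person would: the job done as asked, in the order asked, and still so for the second after the job is handed in, with the robot touching nothing.
It also fails if it takes over 48 s, if anything falls off the work surface, if the arm or the gripper's body presses on something with over 40 N, if the wrist force passes 120 N, or if a joint passes its speed limit or range.

## Robot

A 7-joint arm with a two-finger parallel gripper is mounted at the origin on the work surface. World frame = base frame: x ahead of the robot, y to its left, z up, the work surface at z = 0. Lengths are in m, angles in degrees, forces in N, time in s.
With the tool pointing down it reaches from about 0.425 to 0.875 m from the base axis. Payload 4.7 kg.
Tool frame: the origin (TCP) lies midway between the tips of the shut fingers; the grasp point (between the pads) lies manip.pinch_z behind it (manip.pinch_z is the distance from the TCP to the grasp point, in m); z points along the fingers, y is the line along which they close (so a half turn about z gives the same grasp; the last joint's range is limited). The gripper opens to 87 mm and grips with 3 to 60 N. Pads are 19 mm wide; open, the fingers measure 117 mm over their backs; the gripper's body (75 mm by 190 mm) begins 51 mm behind the grasp point.
Start: joints at [-73.333, 18.392, -4.016, 83.108, 1.295, 78.541, -3.26], TCP at [0.178, 0.625, 0.223] pointing down, gripper open.
Joint ranges: [-163.93, 163.93], [-17.29, 119.83], [-79.2, 71.16], [3.27, 140.29], [-89.18, 269.18], [5.43, 117.66], [-154.24, 154.24]. Speed limits (degrees/s): [147.25, 147.25, 180, 180, 180, 180, 180].

## Interface

Orientations are given as [roll, pitch, yaw] about the fixed x, y, z axes, in that order (R = Rz(yaw) Ry(pitch) Rx(roll)).
In Python, from cell import monitor, eyes, hand_in, manip gives the robot as it stands.
- The arm moves only by the tool send_rows, never from a script. Its argument "commands" is one flat list of numbers, 7 for each row, row after row: the shift along the tool's x, y, z in mm, then the turn, a rotation vector about the tool's x, y, z in rad, then the opening, from 0 (shut) to 1 (fully open). In form: [tx, ty, tz, wx, wy, wz, gripper, tx, ty, tz, wx, wy, wz, gripper, ...]. A call has 1 to 5 rows; each row is the pose to reach, as a shift and turn from the pose commanded when the call began, along the tool's axes at that moment; what a row does not reach only later rows make up. A row lasts 1/8 s, in which the tool goes at most 62.5 mm and 10.7 degrees, less where a joint would pass 70% of its speed; a pose out of reach is approached as far as the arm can. A call with a gripper value outside its range is refused whole. The fingers move at their own pace and stop on an object; "newtons" is the grip in N (left out, the last holds). Time passes only in rows, so rows that repeat a pose let the fingers close. It gives the time, the measured TCP pose, the force, the opening and the grip force at its end, in the units of the state.
- monitor.sense(): the state, without advancing time (a new reading comes with each control period).
- eyes.get_image(name): name is "side" or "top" or "wrist"; returns a dict with "frame" (480x640x3 uint8, blue, green, red), "depth" (480x640 float32, m along the optical axis (not along the pixel's ray), 0 where there is no reading), "K" (3x3 intrinsics, pixels), "dist" ([k1, k2, p1, p2, k3] as OpenCV has them; the pictures are not rectified), "R" (3x3) and "t" (3): a world point X has camera coordinates R X + t. Camera axes: x right, y down, z forward; pixel columns grow to the right and rows downward; lengths in m; the calibration is good to about 2 mm. A picture is of the moment at which its call begins.
- hand_in(): hands the job in; it is judged then, once.
The state is a dict: "time": time; "q": joint angles; "qvel": joint speeds; "effort": joint torques, N m; "ee_pos": TCP position; "ee_rot": TCP orientation; "contact_force": force on the tool from outside, world axes, zero at the start; "moment": the same for the moment, N m; "opening": finger opening in m; "finger_force": force on a finger pad.
Only numpy, scipy, OpenCV 4.12 (cv2) and the standard library are available. Lean on these libraries where they do the work, as an engineer would, in place of code of your own. Each camera call takes 0.05 s, during which the arm holds its last target. There are 200 camera calls.

## Working session

There is one attempt and no reset: what is moved stays moved. The work goes in short steps, Python scripts to look and compute and a tool call to move; the robot and the scene stay as the last step left them, time stands still between calls to the robot, and variables do not carry over. Pictures are saved under pics/ and viewed, at most 10 in all, crops included, and the job is handed in when it is done.

Besides the shell and the picture viewer there is one more tool, called after ">>>" as name(argument=value, ...) on one line, values as JSON. send_rows: Moves the arm, as the interface text tells. Its arguments: {"type":"object","properties":{"commands":{"type":"array"},"newtons":{"type":"number"}},"required":["commands"]}

```bash
mkdir -p pics; ls; cat > h.py <<'E'
import numpy as np,cv2,pickle
def load(n): return pickle.load(open(f'pics/{n}.pkl','rb'))
def grab(cam,n):
    from cell import eyes
    d=eyes.get_image(cam); pickle.dump(d,open(f'pics/{n}.pkl','wb')); cv2.imwrite(f'pics/{n}.png',d['frame']); return d
def ray(d,u,v):
    p=cv2.undistortPoints(np.array([[[u,v]]],float),np.array(d['K'],float),np.array(d['dist'],float))[0,0]
    R=np.array(d['R']);return -R.T@np.array(d['t']),R.T@np.array([p[0],p[1],1])
def atz(d,u,v,z):
    c,r=ray(d,u,v);return c+r*(z-c[2])/r[2]
def dep(d,u,v):
    c,r=ray(d,u,v);return c+r*d['depth'][int(round(v)),int(round(u))]
E
python3 - <<'E'
from h import *
from cell import monitor,manip
print(manip.pinch_z,monitor.sense())
for c in('top','side'):
    d=grab(c,c+'0');print(c,-np.array(d['R']).T@d['t'])
E
```

```text
pics
0.0187 {'time': 0.0, 'q': array([-73.33122305,  18.43936805,  -4.0153286 ,  83.17499976,
         1.29494291,  78.54152766,  -3.26055217]), 'qvel': array([-0.11591277,  0.1075353 ,  0.00894999,  0.03520597, -0.11041854,
       -0.10856895,  0.06376409]), 'effort': array([-2.52382924e-04, -4.91293931e+01, -4.04205183e-01, -3.12534785e+01,
       -6.39248779e-02,  4.32810572e-02,  1.88705289e-04]), 'ee_pos': array([0.17754506, 0.62469969, 0.22145715]), 'ee_rot': array([-1.79889345e+02,  5.81555379e-03,  1.64140224e+02]), 'contact_force': array([ 0.52797918,  0.58034082, -0.33794875]), 'moment': array([ 0.00108185, -0.01513539, -0.00980682]), 'finger_force': 0.0, 'opening': 0.08736077831436118}
top [0.41586995 0.03141369 0.94375338]
side [0.22054778 0.46055194 0.40466253]
```

View pics/top0.png

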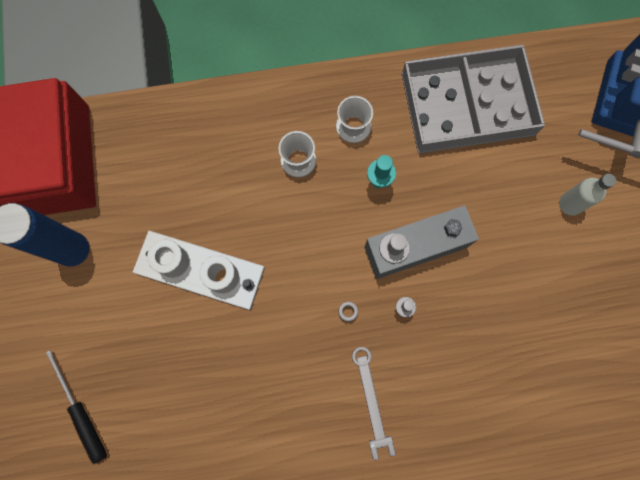

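View pics/side0.png

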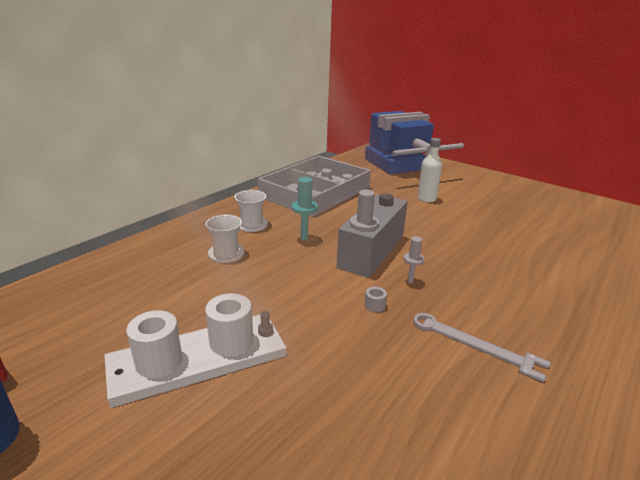

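Top view: adaptor with bosses at about (166,258) and (218,273), and the stud at (248,285), so bore_1 is the right one. The steel pin is in the rack at (397,243). I'll enlarge both for accuracy.

```bash
python3 - <<'E'
from h import *
d=load('top0');f=d['frame']
a=cv2.resize(f[220:320,125:275],None,fx=5,fy=5,interpolation=cv2.INTER_CUBIC)
cv2.imwrite('pics/c1.png',a)
b=cv2.resize(f[195:285,360:480],None,fx=6,fy=6,interpolation=cv2.INTER_CUBIC)
cv2.imwrite('pics/c2.png',b)
for n,(u,v,z) in dict(b1=(218,272,.07),b2=(166,257,.07),stud=(248,285,.045),knob=(398,240,.133),bolt=(453,227,.09),rackA=(366,239,.075),rackB=(469,208,.075),cupA=(355,120,.05),tq=(383,162,.1)).items(): print(n,atz(d,u,v,z).round(4),dep(d,u,v).round(4))
E
```

```text
b1 [0.5704 0.1817 0.07  ] [0.5822 0.1933 0.003 ]
b2 [0.6078 0.2618 0.07  ] [0.6127 0.2677 0.0475]
stud [0.5457 0.14   0.045 ] [0.5463 0.1405 0.0409]
knob [ 0.5648 -0.102   0.133 ] [ 0.5648 -0.102   0.1327]
bolt [ 0.5796 -0.1995  0.09  ] [ 0.5794 -0.1993  0.091 ]
rackA [ 0.5852 -0.0609  0.075 ] [ 0.5999 -0.0689 -0.0006]
rackB [ 0.6096 -0.236   0.075 ] [ 0.6261 -0.2588  0.0011]
cupA [ 0.8012 -0.0812  0.05  ] [ 0.8217 -0.0872  0.0025]
tq [ 0.701  -0.1072  0.1   ] [ 0.6935 -0.1036  0.1221]
```

View pics/c1.png

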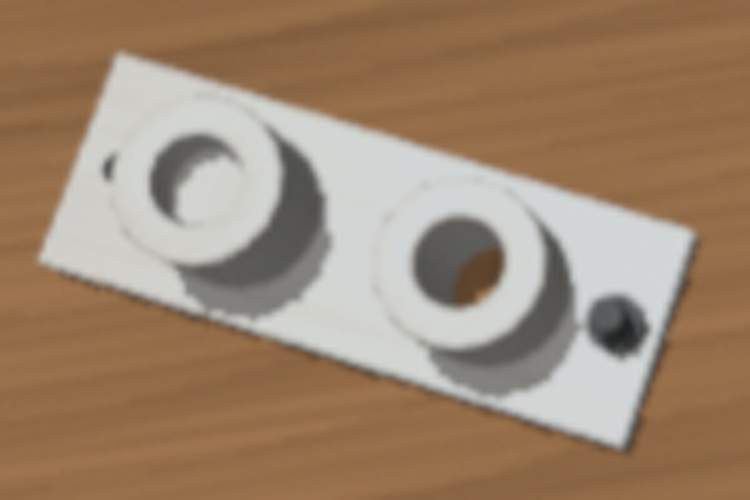

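View pics/c2.png

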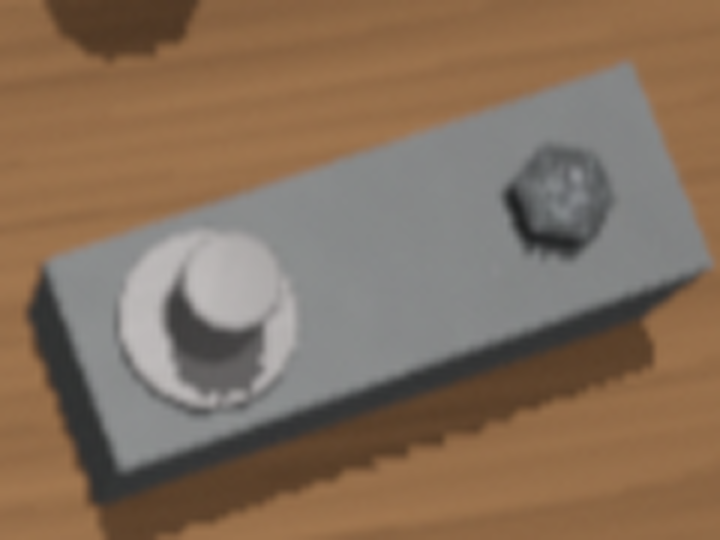

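Crop 1: the right bore (next to the stud), centred at crop (459,262), shows wood, so it looks open. The left bore, at (197,180), shows a bright bottom, so it is blind. Crop 2: knob top centre at (233,281), collar centre at (208,319). Now positions and moves.

```bash
cat >> h.py <<'E'
def rel(p,zg):  # shift in tool axes to put grasp point at p xy, height zg
    from cell import monitor
    from scipy.spatial.transform import Rotation as Ro
    s=monitor.sense();R=Ro.from_euler('xyz',s['ee_rot'],degrees=True).as_matrix()
    return (R.T@(np.array([p[0],p[1],zg-.0187])-s['ee_pos'])*1000).round(1)
E
python3 - <<'E'
from h import *
d=load('top0')
c=lambda x,y,k,ox,oy:(ox+(x+.5)/k-.5,oy+(y+.5)/k-.5)
b1=atz(d,*c(459,262,5,125,220),.07);b2=atz(d,*c(197,180,5,125,220),.07)
k=atz(d,*c(233,281,6,360,195),.133);co=atz(d,*c(208.5,319,6,360,195),.083);bo=atz(d,*c(562,195,6,360,195),.09)
print(b1,b2,np.linalg.norm(b1-b2),k,co,bo,np.linalg.norm((bo-k)[:2]))
for u,v in((15,225),(50,240),(30,120),(60,180)):print(dep(d,u,v).round(3))
print(rel(k,.2),rel(k,.108))
d=load('side0')
for n,X in dict(b1=b1,b2=b2,k=k).items():
    print(n,cv2.projectPoints(X[None],cv2.Rodrigues(np.array(d['R']))[0],np.array(d['t'],float),np.array(d['K'],float),np.array(d['dist'],float))[0].ravel())
E
```

```text
[0.57078322 0.1842745  0.07      ] [0.61059468 0.26472706 0.07      ] 0.08976394808423795 [ 0.56254294 -0.1021943   0.133     ] [ 0.56250367 -0.10211545  0.083     ] [ 0.57942352 -0.19990781  0.09      ] 0.09916089782418067
[0.657 0.431 0.203]
[0.646 0.414 0.138]
[0.854 0.444 0.121]
[0.744 0.401 0.123]
[-569.  -594.    41.3] [-569.  -593.9  133.3]
b1 [226.96903473 306.23999984]
b2 [150.48840072 324.90597768]
k [365.5041596 191.8822057]
```

>>> send_rows(commands=[-40,-42,0,0,0,0,1,-80,-84,0,0,0,0,1,-120,-126,0,0,0,0,1,-160,-168,0,0,0,0,1,-200,-209,0,0,0,0,1], newtons=30)

```text
time: 0.72
ee_pos: [0.3135, 0.3675, 0.2223]
ee_rot: [-180.0, -0.0, 164.1]
contact_force: [1.7, 0.1, 0.1]
opening: 0.087
finger_force: 0.0
```

>>> send_rows(commands=[-40,-42,0,0,0,0,1,-80,-84,0,0,0,0,1,-120,-126,0,0,0,0,1,-160,-168,0,0,0,0,1,-200,-209,0,0,0,0,1])

```text
time: 1.35
ee_pos: [0.4486, 0.112, 0.2224]
ee_rot: [180.0, -0.0, 164.1]
contact_force: [1.3, 1.5, 0.5]
opening: 0.0871
finger_force: 0.0
```

>>> send_rows(commands=[-40,-42,0,0,0,0,1,-80,-84,0,0,0,0,1,-120,-126,0,0,0,0,1,-150,-160,0,0,0,0,1,-150,-160,0,0,0,0,1])

```text
time: 1.98
ee_pos: [0.5488, -0.0856, 0.2222]
ee_rot: [-179.8, 0.0, 163.7]
contact_force: [-0.2, 0.2, 0.4]
opening: 0.087
finger_force: 0.0
```

```bash
python3 - <<'E'
from h import *
d=grab('wrist','w1');p=[.5625,-.1022]
print(rel(p,.108))
E
```

```text
[-19.  -14.7 132.7]
```

View pics/w1.png

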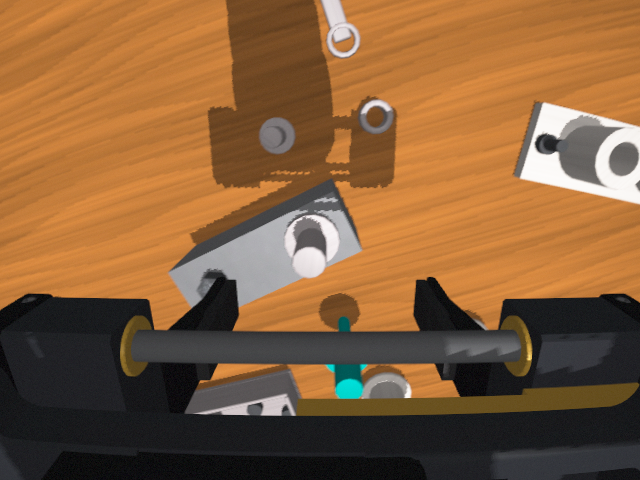

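Wrist view: the pin's knob is at (309,262), offset as computed, with the bolt at (213,283). Now I'll align and descend.

>>> send_rows(commands=[-19,-14.7,0,0,0,0,1,-19,-14.7,40,0,0,0,1,-19,-14.7,75,0,0,0,1,-19,-14.7,75,0,0,0,1])

```text
time: 2.52
ee_pos: [0.5606, -0.0979, 0.1448]
ee_rot: [-180.0, -0.4, 164.3]
contact_force: [0.3, -0.2, 0.8]
opening: 0.0872
finger_force: 0.0
```

```bash
python3 - <<'E'
from h import *
d=grab('wrist','w2');print(rel([.5625,-.1022],.108))
cv2.imwrite('pics/w2c.png',d['frame'][150:480,120:520])
E
```

```text
[-1.4 -3.4 57.7]
```

View pics/w2c.png

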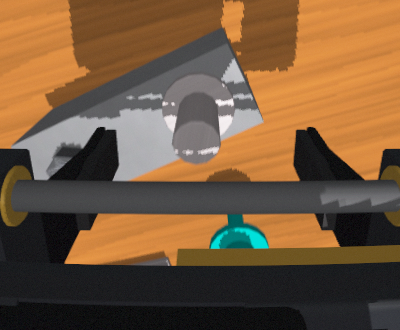

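The knob is centred between the fingers. I'll descend and grip.

>>> send_rows(commands=[-1,-3,20,0,0,0,1,-1,-3,40,0,0,0,1,-1,-3,56,0,0,0,1,-1,-3,56,0,0,0,1])

```text
time: 3.08
ee_pos: [0.5619, -0.1033, 0.0897]
ee_rot: [-179.9, -0.2, 164.1]
contact_force: [-0.5, -0.3, 0.3]
opening: 0.0871
finger_force: 0.0
```

>>> send_rows(commands=[0,0,0,0,0,0,0.2,0,0,0,0,0,0,0,0,0,0,0,0,0,0,0,0,0,0,0,0,0,0,0,0,0,0,0,0], newtons=35)

```text
time: 3.7
ee_pos: [0.5633, -0.1035, 0.0917]
ee_rot: [180.0, 0.0, 164.1]
contact_force: [0.1, 0.6, 0.3]
opening: 0.045
finger_force: 0.0
```

>>> send_rows(commands=[0,0,0,0,0,0,0,0,0,0,0,0,0,0,0,0,0,0,0,0,0])

```text
time: 4.08
ee_pos: [0.5631, -0.1037, 0.0916]
ee_rot: [-180.0, 0.0, 164.1]
contact_force: [-0.3, -0.7, -0.1]
opening: 0.025
finger_force: 35.0
```

>>> send_rows(commands=[0,0,-20,0,0,0,0,0,0,-40,0,0,0,0,0,0,-70,0,0,0,0,0,0,-100,0,0,0,0,0,0,-100,0,0,0,0])

```text
time: 4.7
ee_pos: [0.5653, -0.104, 0.1951]
ee_rot: [179.9, 0.4, 164.1]
contact_force: [0.1, -0.4, -2.2]
opening: 0.0255
finger_force: 35.0
```

```bash
python3 - <<'E'
from h import *
from cell import monitor
print(monitor.sense()['contact_force'],monitor.sense()['opening'],rel([.5708,.1843],.21))
E
```

```text
[ 0.07325193 -0.43470334 -2.22861369] 0.02551471023355004 [ 73.5 278.9   4. ]
```

>>> send_rows(commands=[8,30,0,0,0,0,0,18,66,0,0,0,0,0,28,104,0,0,0,0,0,38,142,0,0,0,0,0,48,180,0,0,0,0,0])

```text
time: 5.32
ee_pos: [0.5654, 0.0839, 0.1904]
ee_rot: [-180.0, -0.1, 164.1]
contact_force: [0.2, -0.8, -3.7]
opening: 0.0252
finger_force: 35.0
```

>>> send_rows(commands=[10,38,0,0,0,0,0,18,70,0,0,0,0,0,25,98,0,0,0,0,0,25,98,0,0,0,0,0,25,98,0,0,0,0,0])

```text
time: 5.95
ee_pos: [0.5685, 0.1827, 0.1907]
ee_rot: [-179.9, -0.0, 164.1]
contact_force: [0.2, -0.4, -2.9]
opening: 0.0252
finger_force: 35.0
```

```bash
python3 - <<'E'
from h import *
from cell import monitor
d=grab('wrist','w3')
s=monitor.sense();print(s['ee_pos'],rel([.5708,.1843],.12))
e=grab('side','s3')
a=d['frame'][100:450,150:550];b=cv2.resize(e['frame'][160:400,80:330],(365,350))
cv2.imwrite('pics/m3.png',np.hstack([a,b]))
E
```

```text
[0.56879375 0.18217783 0.19098433] [-1.4  2.7 89.7]
```

View pics/m3.png

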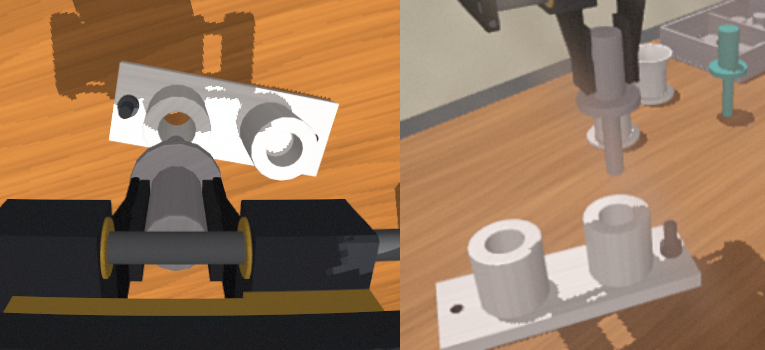

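Pin is upright over bore_1. I'll go down in stages and watch the force.

>>> send_rows(commands=[-1,2.5,0,0,0,0,0,-1,2.5,15,0,0,0,0,-1,2.5,30,0,0,0,0,-1,2.5,45,0,0,0,0,-1,2.5,52,0,0,0,0])

```text
time: 6.68
ee_pos: [0.5696, 0.1857, 0.1377]
ee_rot: [-179.9, -0.1, 164.1]
contact_force: [-0.3, 0.3, -3.1]
opening: 0.0258
finger_force: 35.0
```

>>> send_rows(commands=[0,0,8,0,0,0,0,0,0,16,0,0,0,0,0,0,24,0,0,0,0,0,0,32,0,0,0,0,0,0,40,0,0,0,0])

```text
time: 7.3
ee_pos: [0.5706, 0.186, 0.0991]
ee_rot: [180.0, 0.0, 164.1]
contact_force: [0.3, -0.7, -3.5]
opening: 0.0249
finger_force: 35.0
```

>>> send_rows(commands=[0,0,2,0,0,0,0,0,0,2,0,0,0,0,0,0,2,0,0,0,0])

```text
time: 7.68
ee_pos: [0.5709, 0.1861, 0.098]
ee_rot: [180.0, 0.0, 164.1]
contact_force: [0.2, 0.1, -3.6]
opening: 0.025
finger_force: 35.0
```

No contact with the tip 50 mm down, so bore_1 goes through. On to bore_2.

>>> send_rows(commands=[0,0,-20,0,0,0,0,0,0,-45,0,0,0,0,0,0,-70,0,0,0,0,0,0,-90,0,0,0,0,0,0,-90,0,0,0,0])

```text
time: 8.3
ee_pos: [0.572, 0.1864, 0.1903]
ee_rot: [179.8, 0.2, 164.1]
contact_force: [-0.2, -0.2, -3.7]
opening: 0.0254
finger_force: 35.0
```

>>> send_rows(commands=[-5,25,0,0,0,0,0,-11,60,0,0,0,0,0,-16,87,0,0,0,0,0,-16,87,0,0,0,0,0,-16,87,0,0,0,0,0])

```text
time: 8.93
ee_pos: [0.6092, 0.2641, 0.1864]
ee_rot: [-179.9, -0.1, 164.1]
contact_force: [0.7, -1.2, -3.4]
opening: 0.0255
finger_force: 35.0
```

```bash
python3 - <<'E'
from h import *
from cell import monitor
print(monitor.sense()['ee_pos'],rel([.6106,.2647],.12))
e=grab('side','s4');f=grab('wrist','w4')
cv2.imwrite('pics/m4.png',np.hstack([f['frame'][100:450,150:550],cv2.resize(e['frame'][160:400,80:330],(365,350))]))
E
```

```text
[0.60924969 0.26414698 0.18644713] [-1.2  1.1 85.1]
```

View pics/m4.png

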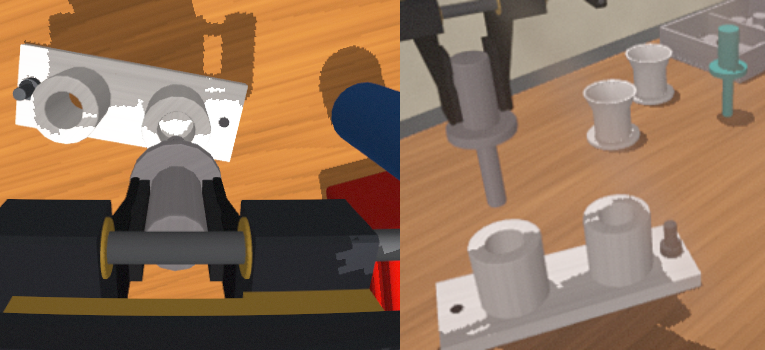

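Pin is over bore_2. I'll lower it to near the expected bottom, then touch gently.

>>> send_rows(commands=[-1,1,12,0,0,0,0,-1,1,26,0,0,0,0,-1,1,40,0,0,0,0,-1,1,52,0,0,0,0,-1,1,55,0,0,0,0])

```text
time: 9.65
ee_pos: [0.6102, 0.2657, 0.131]
ee_rot: [-179.9, -0.1, 164.1]
contact_force: [-0.7, -0.0, -2.9]
opening: 0.0253
finger_force: 35.0
```

>>> send_rows(commands=[0,0,1.5,0,0,0,0,0,0,3,0,0,0,0,0,0,4,0,0,0,0])

```text
time: 10.02
ee_pos: [0.6112, 0.2661, 0.129]
ee_rot: [180.0, 0.0, 164.1]
contact_force: [-0.2, 0.3, -2.8]
opening: 0.0252
finger_force: 35.0
```

>>> send_rows(commands=[0,0,1,0,0,0,0,0,0,2,0,0,0,0])

```text
time: 10.28
ee_pos: [0.6111, 0.266, 0.1267]
ee_rot: [180.0, 0.0, 164.1]
contact_force: [0.0, 0.6, -2.2]
opening: 0.0251
finger_force: 35.0
```

>>> send_rows(commands=[0,0,1,0,0,0,0,0,0,2,0,0,0,0])

```text
time: 10.52
ee_pos: [0.611, 0.266, 0.1245]
ee_rot: [180.0, 0.0, 164.1]
contact_force: [-0.2, 0.2, -4.0]
opening: 0.0252
finger_force: 35.0
```

>>> send_rows(commands=[0,0,1,0,0,0,0,0,0,1,0,0,0,0])

```text
time: 10.78
ee_pos: [0.611, 0.266, 0.1236]
ee_rot: [180.0, 0.0, 164.1]
contact_force: [0.8, -0.4, -2.7]
opening: 0.0253
finger_force: 35.0
```

>>> send_rows(commands=[0,0,0.7,0,0,0,0,0,0,0.7,0,0,0,0])

```text
time: 11.02
ee_pos: [0.6112, 0.266, 0.1236]
ee_rot: [180.0, 0.0, 164.1]
contact_force: [-1.6, 0.1, 2.4]
opening: 0.0253
finger_force: 35.0
```

>>> send_rows(commands=[0,0,0.7,0,0,0,0,0,0,0.7,0,0,0,0])

```text
time: 11.28
ee_pos: [0.6113, 0.266, 0.1235]
ee_rot: [179.9, 0.0, 164.1]
contact_force: [-1.5, -1.2, 5.2]
opening: 0.0256
finger_force: 35.0
```

Bottom met at 25 mm, so bore_2 is blind. Back to bore_1.

>>> send_rows(commands=[0,0,-12,0,0,0,0,0,0,-30,0,0,0,0,0,0,-50,0,0,0,0,0,0,-65,0,0,0,0,0,0,-65,0,0,0,0])

```text
time: 11.9
ee_pos: [0.6121, 0.2663, 0.1894]
ee_rot: [179.9, 0.2, 164.1]
contact_force: [-0.0, 0.2, -3.3]
opening: 0.0253
finger_force: 35.0
```

>>> send_rows(commands=[5,-25,0,0,0,0,0,11,-60,0,0,0,0,0,16,-88,0,0,0,0,0,16,-88,0,0,0,0,0,16,-88,0,0,0,0,0])

```text
time: 12.52
ee_pos: [0.5714, 0.1866, 0.1869]
ee_rot: [180.0, -0.0, 164.2]
contact_force: [0.5, 0.3, -3.0]
opening: 0.0252
finger_force: 35.0
```

>>> send_rows(commands=[0,0,0,0,0,0,0,0,0,15,0,0,0,0,0,0,30,0,0,0,0])

```text
time: 12.9
ee_pos: [0.5712, 0.186, 0.1556]
ee_rot: [-180.0, -0.0, 164.2]
contact_force: [0.0, -0.1, -4.2]
opening: 0.0256
finger_force: 35.0
```

```bash
python3 - <<'E'
from h import *
from cell import monitor
print(monitor.sense()['ee_pos'],rel([.5708,.1843],.0866+.0187))
E
```

```text
[0.5712173  0.18601649 0.15560598] [-0.1 -1.7 69. ]
```

>>> send_rows(commands=[0,-1.5,12,0,0,0,0,0,-1.5,26,0,0,0,0,0,-1.5,40,0,0,0,0,0,-1.5,54,0,0,0,0,0,-1.5,62,0,0,0,0])

```text
time: 13.52
ee_pos: [0.5707, 0.1842, 0.094]
ee_rot: [-180.0, -0.0, 164.1]
contact_force: [0.2, -0.7, -3.0]
opening: 0.0254
finger_force: 35.0
```

>>> send_rows(commands=[0,0,1.5,0,0,0,0,0,0,3,0,0,0,0,0,0,4,0,0,0,0])

```text
time: 13.9
ee_pos: [0.5715, 0.1844, 0.0917]
ee_rot: [180.0, 0.0, 164.1]
contact_force: [-0.1, 0.8, -2.8]
opening: 0.0253
finger_force: 35.0
```

>>> send_rows(commands=[0,0,1,0,0,0,0,0,0,1.5,0,0,0,0])

```text
time: 14.15
ee_pos: [0.5712, 0.1843, 0.0898]
ee_rot: [180.0, 0.0, 164.1]
contact_force: [0.1, -0.3, -2.7]
opening: 0.0253
finger_force: 35.0
```

>>> send_rows(commands=[0,0,1,0,0,0,0,0,0,2,0,0,0,0])

```text
time: 14.4
ee_pos: [0.5712, 0.1843, 0.0877]
ee_rot: [180.0, 0.0, 164.1]
contact_force: [-0.6, -0.9, -3.1]
opening: 0.0254
finger_force: 35.0
```

>>> send_rows(commands=[0,0,0.7,0,0,0,0,0,0,1,0,0,0,0])

```text
time: 14.65
ee_pos: [0.5711, 0.1842, 0.0866]
ee_rot: [-180.0, -0.0, 164.1]
contact_force: [0.7, 0.4, -3.5]
opening: 0.0252
finger_force: 35.0
```

>>> send_rows(commands=[0,0,0.6,0,0,0,0,0,0,0.6,0,0,0,0])

```text
time: 14.9
ee_pos: [0.5711, 0.1842, 0.0865]
ee_rot: [180.0, -0.0, 164.1]
contact_force: [-2.2, -0.7, 2.4]
opening: 0.0256
finger_force: 35.0
```

>>> send_rows(commands=[0,0,0.6,0,0,0,0,0,0,0.6,0,0,0,0])

```text
time: 15.15
ee_pos: [0.5711, 0.1843, 0.0865]
ee_rot: [180.0, -0.0, 164.1]
contact_force: [-4.1, -0.9, 5.5]
opening: 0.025
finger_force: 35.0
```

The collar is seated: z stopped at the expected height and the force is rising. I'll release and withdraw straight up.

>>> send_rows(commands=[0,0,-0.8,0,0,0,0,0,0,-0.8,0,0,0,0.5,0,0,-0.8,0,0,0,0.8,0,0,-0.8,0,0,0,0.8,0,0,-0.8,0,0,0,0.8])

```text
time: 15.78
ee_pos: [0.5713, 0.1843, 0.0862]
ee_rot: [180.0, 0.0, 164.1]
contact_force: [0.2, 0.3, 1.3]
opening: 0.0578
finger_force: 0.0
```

>>> send_rows(commands=[0,0,0,0,0,0,0.8,0,0,-15,0,0,0,0.8,0,0,-45,0,0,0,0.8,0,0,-90,0,0,0,0.8,0,0,-120,0,0,0,0.8])

```text
time: 16.4
ee_pos: [0.5721, 0.1843, 0.2098]
ee_rot: [179.9, 0.2, 164.1]
contact_force: [0.1, 0.6, -0.3]
opening: 0.0696
finger_force: 0.0
```

>>> send_rows(commands=[0,0,0,0,0,0,0.8,0,0,0,0,0,0,0.8,0,0,0,0,0,0,0.8])

```text
time: 16.77
ee_pos: [0.5704, 0.1841, 0.2051]
ee_rot: [-179.9, -0.1, 164.1]
contact_force: [-0.6, -0.5, 0.5]
opening: 0.0696
finger_force: 0.0
```

```bash
python3 - <<'E'
from h import *
e=grab('side','s5')
cv2.imwrite('pics/s5c.png',cv2.resize(e['frame'][160:400,80:330],None,fx=2,fy=2))
E
```

```text
(no output)
```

View pics/s5c.png

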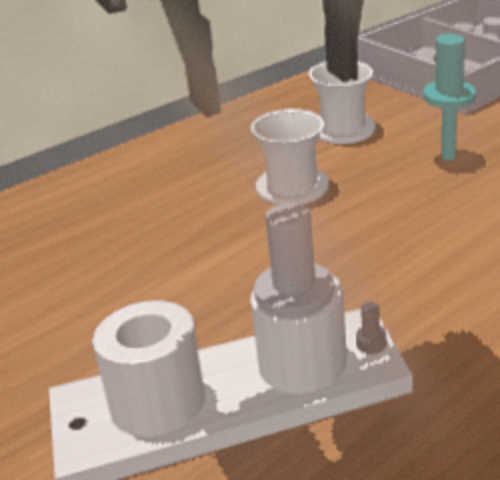

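The picture shows the pin upright with its collar flat on the bore_1 boss (crop ~(298,290)), and the gripper clear.

```bash
python3 -c "
from cell import hand_in
print(hand_in())"
```

```text
the job is handed in; nothing more can be done
None
```

I probed both bores in the order asked: bore_1, next to the stud, goes right through, and bore_2 is blind at 25 mm. The pin now stands in bore_1 with its collar flat on the rim, and the job was handed in at about 17 s.

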